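# Open the food-waste caddy by its lever and ease the lid shut

### The job

A cook is about to drop peelings into the food-waste caddy, the one with the green lid: press its front lever down with your fingertips until the lid stands fully open, and keep it open for three seconds. Then let the lever up slowly, staying on it all the way so that the lid eases shut without slamming, and move clear. Work the lid by the lever only, never touching the lid itself; leave the grey caddy shut, and do not pick up or shift anything else on the counter.

Things in the scene. Friction and masses are not known exactly. Their poses are not given: they have to be found in the camera images.
- food_caddy: the food-waste (green lid and green lever pad) countertop caddy: a white open-topped bin 200 x 200 mm, 190 mm high, fixed to the counter. Origin at the centre of its underside on the counter; z up; its own -x axis points out of its front, where the lever is; the two caddies trade sides from run to run
- food_lever_pad (a point): centre of the top face of the lever pad, moving with it. Lid-coloured pad 52 mm wide, 40 mm long, 8 mm thick, on two steel arms in front of the caddy. At rest it slopes up 0.25 rad outwards, its top 156 mm above the counter; fully pressed it slopes down 0.25 rad, top about 114 mm: it sinks 42 mm, almost straight down. No catch: it follows the finger back up
- food_lever (a joint): lever angle, rad: 0 at rest, grows as the pad is pressed down, stop at 0.5. Its level pivot runs along the caddy's y axis, 105 mm in front of the caddy's origin and 130 mm above the counter; the pad centre is 85 mm from it
- food_lid_angle (a joint): lid angle, rad: 0 shut, 1.15 fully open at its stop. Tied rigidly to the lever, it turns 2.3 times as far (1 mm at the pad is 0.027 rad of lid). Only its weight shuts it and pushes the pad up (4 to 12 N, varies); nothing brakes it, so a lever let go slams it. Coming down faster than about 2 rad/s (pad rising over 75 mm/s) is slamming
- food_lid: the lid itself, a green panel 212 x 212 mm, 10 mm thick, top about 206 mm above the counter when shut. Origin on the hinge line at the rear upper rim (100 mm behind the caddy's origin, 196 mm up); the lid extends 208 mm along its own -x. Opening, its front edge swings up and back, away from the lever, to about 0.39 m above the counter
- pack_caddy: the packaging (grey lid and grey lever pad) countertop caddy: a white open-topped bin 200 x 200 mm, 190 mm high, fixed to the counter. Origin at the centre of its underside on the counter; z up; its own -x axis points out of its front, where the lever is; the two caddies trade sides from run to run
- pack_lever_pad (a point): centre of the top face of the lever pad, moving with it. Lid-coloured pad 52 mm wide, 40 mm long, 8 mm thick, on two steel arms in front of the caddy. At rest it slopes up 0.25 rad outwards, its top 156 mm above the counter; fully pressed it slopes down 0.25 rad, top about 114 mm: it sinks 42 mm, almost straight down. No catch: it follows the finger back up
- pack_lever (a joint): lever angle, rad: 0 at rest, grows as the pad is pressed down, stop at 0.5. Its level pivot runs along the caddy's y axis, 105 mm in front of the caddy's origin and 130 mm above the counter; the pad centre is 85 mm from it
- pack_lid_angle (a joint): lid angle, rad: 0 shut, 1.15 fully open at its stop. Tied rigidly to the lever, it turns 2.3 times as far (1 mm at the pad is 0.027 rad of lid). Only its weight shuts it and pushes the pad up (4 to 12 N, varies); nothing brakes it, so a lever let go slams it. Coming down faster than about 2 rad/s (pad rising over 75 mm/s) is slamming
- pack_lid: the lid itself, a grey panel 212 x 212 mm, 10 mm thick, top about 206 mm above the counter when shut. Origin on the hinge line at the rear upper rim (100 mm behind the caddy's origin, 196 mm up); the lid extends 208 mm along its own -x. Opening, its front edge swings up and back, away from the lever, to about 0.39 m above the counter
- melon: loose slab of watermelon, 40 x 100 x 34 mm, on the 4 mm thick lime chopping board on the robot's right; origin under its centre
- cutter: loose cutter with a yellow handle and steel blade, 205 mm long along its x, 20 mm high, lying flat; origin on its underside where handle and blade meet
- mug: loose blue ceramic cup, 72 mm across, 85 mm high, standing beside the green caddy's lever; origin under its centre
- onion: loose brown onion, 72 mm across and 72 mm high, standing beside the grey caddy's lever; origin under its centre
- bowl: loose purple bowl, 240 mm across, 100 mm high; origin under its centre
- bottle: loose clear water bottle with a red cap, 64 mm across, 200 mm high; origin under its centre

How it is judged:
By the outcome, as a careful person would: the job done as asked, in the order asked, and still so for the second after the job is handed in, with the robot touching nothing.
It also fails if it takes over 45 s, if anything falls off the work surface, if the arm or the gripper's body presses on something with over 40 N, if the wrist force passes 120 N, or if a joint passes its speed limit or range.

### The arm

A 7-joint arm with a two-finger parallel gripper is mounted at the origin on the work surface. World frame = base frame: x ahead of the robot, y to its left, z up, the work surface at z = 0. Lengths are in m, angles in rad, forces in N, time in s.
With the tool pointing down it reaches from about 0.425 to 0.8 m from the base axis. Payload 8.3 kg.
Tool frame: the origin (TCP) lies midway between the tips of the shut fingers; the grasp point (between the pads) lies 19 mm behind it; x points along the fingers, y is the direction in which the jaws open and shut, and the axes are right-handed (so a half turn about x gives the same grasp; the last joint's range is limited). The gripper opens to 85 mm and grips with 20 to 120 N. Pads are 22 mm wide; open, the fingers measure 114 mm over their backs; the gripper's body (76 mm by 85 mm) begins 54 mm behind the grasp point. The pads swing forward as they close: fully open they stand 13 mm farther back than shut.
Start: joints at [1.239, 0.383, 0.016, 1.37, -0.006, 1.388, -0.046], TCP at [0.166, -0.603, 0.231] pointing down, gripper open.
Joint ranges: [-2.95, 2.95], [-0.25, 2.06], [-1.52, 1.56], [0.18, 2.33], [-1.44, 4.58], [0.02, 2.06], [-3.01, 3.01]. Speed limits (rad/s): [2.39, 2.39, 3.01, 3.01, 3.14, 3.14, 3.14].

### API

Orientations are given as a 3x3 rotation matrix whose columns are the frame's x, y, z axes.
In Python, from plant import ctrl gives the robot as it stands. The module is installed in compiled form; this text tells all that it offers.
- The arm moves only by the tool jog_arm, never from a script. Its argument "moves" is a list of rows, each an object of numbers: "x", "y", "z": the shift along the tool's x, y, z in m; "rx", "ry", "rz": the turn, a rotation vector about the tool's x, y, z in rad; "gripper": the closure, from -1 (fully open) to 1 (shut), so that 0 is half open. In form: [{"x": .., "y": .., "z": .., "rx": .., "ry": .., "rz": .., "gripper": ..}, ...]. A call has 1 to 8 rows; each row shifts and turns the commanded pose from where the row before left it, along the tool's axes as they then stand; what a row does not reach is not made up. A row lasts 1/8 s, in which the tool goes at most 62.5 mm and 10.7 degrees, less where a joint would pass 70% of its speed; a pose out of reach is approached as far as the arm can. A call with a gripper value outside its range is refused whole. The fingers move at their own pace and stop on an object; "force" is the grip in N (left out, the last holds). Time passes only in rows, so rows that do not move let the fingers close. It gives the time, the measured TCP pose, the force and the opening at its end, in the units of the state.
- ctrl.get_state(): the state, without advancing time (a new reading comes with each control period).
- ctrl.snapshot(name): name is "scene" or "top" or "wrist"; returns the picture (384x512x3 uint8, blue, green, red); there is no depth.
- ctrl.get_calibration(name): a dict with "fx", "fy", "cx", "cy" (pixels), "R" (3x3) and "t" (3): a world point X has camera coordinates R X + t. Camera axes: x right, y down, z forward; pixel columns grow to the right and rows downward; lengths in m; the calibration is good to about 2 mm. A picture is of the moment at which its call begins: read the wrist's pose just before it. get_calibration takes no time and is no camera call; for the wrist camera it gives the pose at the moment of the call.
- ctrl.hand_in(): hands the job in, once; it reports no verdict.
The state is a dict: "time_s": time; "qpos": joint angles; "qd": joint speeds; "tau": joint torques, N m; "tool_pos": TCP position; "ee_rot": TCP orientation; "force": force on the tool from outside, world axes, zero at the start; "ft_torque": the same for the moment, N m; "gripper_width": opening from 0.0 (shut) to 1.0 (fully open).
Only numpy, scipy, OpenCV 4.12 (cv2) and the standard library are available. Lean on these libraries where they do the work, as an engineer would, in place of code of your own. Each camera call takes 0.05 s, during which the arm holds its last target.

## Working session

There is one attempt and no reset: what is moved stays moved. The work goes in short steps, Python scripts to look and compute and a tool call to move; the robot and the scene stay as the last step left them, time stands still between calls to the robot, and variables do not carry over. Pictures are saved under pics/ and viewed, and the job is handed in when it is done.

Besides the shell and the picture viewer there is one more tool, called after "Call:" as name([rows], argument=value, ...), one row to a line, values as JSON. jog_arm: Moves the arm, as the interface text tells. Its arguments: {"type":"object","properties":{"moves":{"type":"array","items":{"type":"object","properties":{"x":{"type":"number"},"y":{"type":"number"},"z":{"type":"number"},"rx":{"type":"number"},"ry":{"type":"number"},"rz":{"type":"number"},"gripper":{"type":"number"}}}},"force":{"type":"number"}},"required":["moves"]}

```bash
mkdir -p pics
python3 - <<'E'
from plant import ctrl
import cv2,numpy as np
for n in ("scene","top"):
    cv2.imwrite(f"pics/{n}0.png",ctrl.snapshot(n))
    c=ctrl.get_calibration(n); print(n,c['fx'],c['cx'],c['cy'],np.round(-np.array(c['R']).T@np.array(c['t']),3))
s=ctrl.get_state();print(s['time_s'],s['tool_pos'],np.round(s['ee_rot'],3),s['gripper_width'],s['force'])
E
```

```text
scene 418.977846876907 251.62623247578532 192.37514641039488 [1.024 0.805 1.32 ]
top 359.2030698425981 252.16660624516902 191.88725405993316 [ 0.354 -0.09   1.48 ]
0.1 [ 0.16586883 -0.60212762  0.23038554] [[-0.001  0.266 -0.964]
 [ 0.002 -0.964 -0.266]
 [-1.    -0.002  0.   ]] 1.0013574434342079 [-0.44582168  0.73013752  0.16471813]
```

View pics/scene0.png

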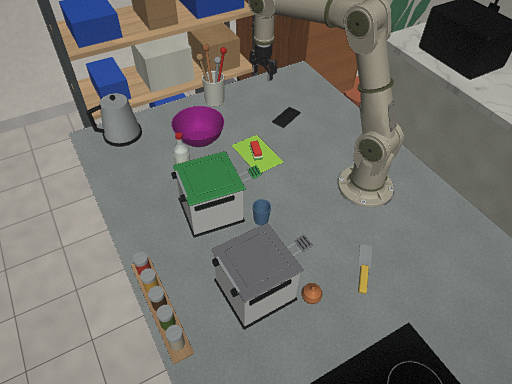

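View pics/top0.png

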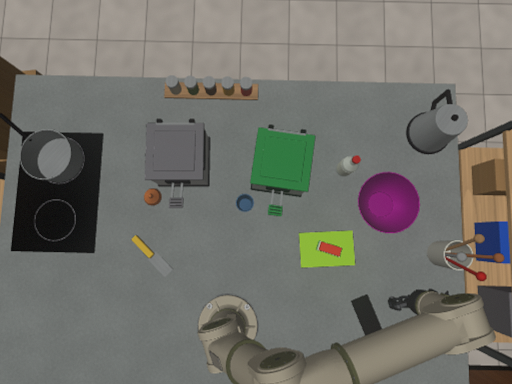

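Top view: green lid near (283,160), its pad at about (275,210), mug at (245,203), onion at (152,197) and the grey caddy on the left. In the scene view the green pad is near (254,172). Next I'll measure these.

```bash
cat > h.py <<'E'
import cv2,numpy as np
from plant import ctrl
def ray(c,u,v,z):
    R=np.array(c['R']);t=np.array(c['t']);o=-R.T@t
    d=R.T@np.array([(u-c['cx'])/c['fx'],(v-c['cy'])/c['fy'],1]);return o+d*(z-o[2])/d[2]
def lines(c,u,v):
    R=np.array(c['R']);t=np.array(c['t']);o=-R.T@t
    d=R.T@np.array([(u-c['cx'])/c['fx'],(v-c['cy'])/c['fy'],1]);return o,d/np.linalg.norm(d)
def blobs(im,lo,hi,amin=20):
    m=cv2.inRange(cv2.cvtColor(im,cv2.COLOR_BGR2HSV),np.array(lo),np.array(hi))
    n,l,s,ce=cv2.connectedComponentsWithStats(m)
    return [(s[i],ce[i],(l==i).astype(np.uint8)) for i in range(1,n) if s[i][4]>=amin]
E
python3 - <<'E'
from h import *
P={}
for n in("scene","top"):
    im=cv2.imread(f"pics/{n}0.png");c=ctrl.get_calibration(n)
    for s,ce,m in blobs(im,(55,110,40),(80,255,255),5):
        r=cv2.minAreaRect(cv2.findNonZero(m))
        print(n,s,ce.round(1),"z.152",ray(c,*ce,.152).round(3),"z.206",ray(c,*ce,.206).round(3))
        if s[4]>1000:
            print([ray(c,*p,.206).round(3) for p in cv2.boxPoints(r)])
            q=cv2.approxPolyDP(cv2.findContours(m,0,2)[0][0],8,True)[:,0];print([(p,ray(c,*p,.206).round(3)) for p in q])
    for s,ce,m in blobs(im,(98,90,40),(115,255,255),30): print(n,"blue",s,ce.round(1),ray(c,*ce,.085).round(3))
im=cv2.imread("pics/top0.png")[130:230,210:340];cv2.imwrite("pics/topcrop.png",cv2.resize(im,None,fx=6,fy=6,interpolation=cv2.INTER_NEAREST))
E
```

```text
scene [411   0   3   4   5] [412.2   1.8] z.152 [-1.149 -0.985  0.152] z.206 [-1.049 -0.903  0.206]
scene [ 173  152   72   54 2346] [208.4 177.7] z.152 [ 0.617 -0.228  0.152] z.206 [ 0.636 -0.18   0.206]
[array([ 0.725, -0.303,  0.206]), array([ 0.484, -0.283,  0.206]), array([ 0.547, -0.069,  0.206]), array([ 0.765, -0.095,  0.206])]
[(array([225, 152], dtype=int32), array([ 0.521, -0.273,  0.206])), (array([173, 165], dtype=int32), array([ 0.724, -0.303,  0.206])), (array([189, 205], dtype=int32), array([ 0.75 , -0.095,  0.206])), (array([244, 189], dtype=int32), array([ 0.549, -0.069,  0.206]))]
scene [254 158   9   2   9] [258.  158.4] z.152 [ 0.398 -0.229  0.152] z.206 [ 0.427 -0.181  0.206]
scene [248 166  13  13  84] [254.  171.9] z.152 [ 0.449 -0.171  0.152] z.206 [ 0.475 -0.126  0.206]
scene blue [  59    0   63   48 2163] [90.8 20.6] [ 0.657 -1.815  0.085]
scene blue [180   0  64  18 773] [211.3   6.3] [-0.073 -1.647  0.085]
scene blue [  86   57   45   43 1161] [107.7  77.5] [ 0.743 -1.174  0.085]
scene blue [150  93  36  15 171] [167.2  99.9] [ 0.546 -0.852  0.085]
scene
[... 176 characters left out ...]
 0.537, -0.078,  0.206]), array([ 0.745, -0.103,  0.206]), array([ 0.719, -0.312,  0.206]), array([ 0.512, -0.283,  0.206])]
[(array([259, 128], dtype=int32), array([ 0.742, -0.107,  0.206])), (array([251, 182], dtype=int32), array([ 0.543, -0.082,  0.206])), (array([307, 190], dtype=int32), array([ 0.518, -0.283,  0.206])), (array([314, 136], dtype=int32), array([ 0.717, -0.308,  0.206]))]
top [268 205  14  11 120] [274.6 210. ] z.152 [ 0.448 -0.172  0.152] z.206 [ 0.444 -0.168  0.206]
top blue [236 195  17  16 173] [245.3 203.6] [ 0.475 -0.061  0.085]
top blue [ 475  222   35   41 1021] [493.3 238.9] [ 0.36  -1.02   0.085]
top blue [477 258  18   4  37] [485.6 259.8] [ 0.28  -0.986  0.085]
```

View pics/topcrop.png

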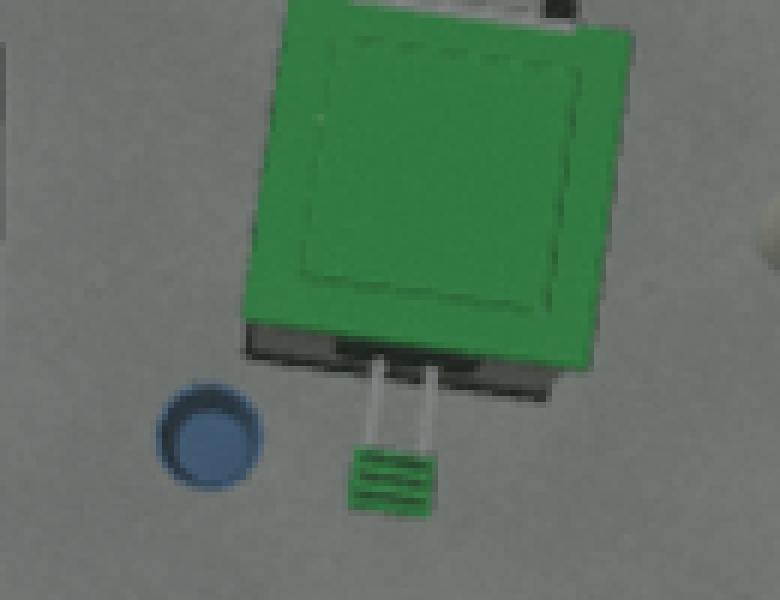

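Both views put the pad at (0.448,-0.172). The lid centre and yaw (-0.12) predict (0.446,-0.172), which agrees. I'll move above the pad with the fingers shut.

Call:
jog_arm([
  {"y":-0.0213,"z":-0.024,"gripper":1},
  {"y":-0.0213,"z":-0.024,"gripper":1},
  {"y":-0.0213,"z":-0.024,"gripper":1},
  {"y":-0.0213,"z":-0.024,"gripper":1},
  {"y":-0.0213,"z":-0.024,"gripper":1},
  {"y":-0.0213,"z":-0.024,"gripper":1},
  {"y":-0.0213,"z":-0.024,"gripper":1},
  {"y":-0.0213,"z":-0.024,"gripper":1},
], force=20)

```text
schema error: expected keys x, y, z, rx, ry, rz, gripper
```

Call:
jog_arm([
  {"y":-0.0213,"z":-0.024,"gripper":1},
  {"y":-0.0213,"z":-0.024,"gripper":1},
  {"y":-0.0213,"z":-0.024,"gripper":1},
  {"y":-0.0213,"z":-0.024,"gripper":1},
  {"y":-0.0213,"z":-0.024,"gripper":1},
  {"y":-0.0213,"z":-0.024,"gripper":1},
  {"y":-0.0213,"z":-0.024,"gripper":1},
  {"y":-0.0213,"z":-0.024,"gripper":1},
])

```text
schema error: expected keys x, y, z, rx, ry, rz, gripper
```

Call:
jog_arm([
  {"rx":0.13,"gripper":1},
  {"rx":0.13,"gripper":1},
  {"rx":0.13,"gripper":1},
  {"gripper":1},
])

```text
schema error: expected keys x, y, z, rx, ry, rz, gripper
```

Run:
```python
from h import *
s=ctrl.get_state();print(s['time_s'],s['tool_pos'],np.round(s['ee_rot'],3),s['gripper_width'],s['force'],np.round(s['qpos'],2))
c=ctrl.get_calibration("wrist");im=ctrl.snapshot("wrist");cv2.imwrite("pics/w1.png",im)
for b,ce,m in blobs(im,(55,110,40),(80,255,255),20): print(b,ce,ray(c,*ce,.156).round(4))
```

```text
0.1 [ 0.16586883 -0.60212762  0.23038554] [[-0.001  0.266 -0.964]
 [ 0.002 -0.964 -0.266]
 [-1.    -0.002  0.   ]] 1.0013574434342079 [-0.44582168  0.73013752  0.16471813] [ 1.24  0.38  0.02  1.37 -0.01  1.39 -0.05]
[143   0  19  31 137] [152.54744526  14.97810219] [ 0.2723 -0.5015  0.156 ]
```

View pics/w1.png

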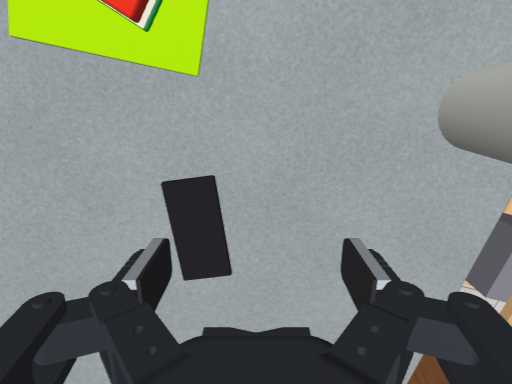

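All keys are required, so nothing moved. The wrist picture still shows the start view, with the phone and the board corner.

Call:
jog_arm([
  {"x":0,"y":-0.0213,"z":-0.024,"rx":0,"ry":0,"rz":0,"gripper":1},
  {"x":0,"y":-0.0213,"z":-0.024,"rx":0,"ry":0,"rz":0,"gripper":1},
  {"x":0,"y":-0.0213,"z":-0.024,"rx":0,"ry":0,"rz":0,"gripper":1},
  {"x":0,"y":-0.0213,"z":-0.024,"rx":0,"ry":0,"rz":0,"gripper":1},
  {"x":0,"y":-0.0213,"z":-0.024,"rx":0,"ry":0,"rz":0,"gripper":1},
  {"x":0,"y":-0.0213,"z":-0.024,"rx":0,"ry":0,"rz":0,"gripper":1},
  {"x":0,"y":-0.0213,"z":-0.024,"rx":0,"ry":0,"rz":0,"gripper":1},
  {"x":0,"y":-0.0213,"z":-0.024,"rx":0,"ry":0,"rz":0,"gripper":1},
], force=20)

```text
time_s: 1.15
tool_pos: [0.3062, -0.3862, 0.2311]
ee_rot: [[-0.0, 0.266, -0.964], [0.0, -0.964, -0.266], [-1.0, -0.0, 0.0]]
force: [0.4, -1.1, -0.1]
gripper_width: -0.004
```

Call:
jog_arm([
  {"x":0,"y":-0.0213,"z":-0.024,"rx":0,"ry":0,"rz":0,"gripper":1},
  {"x":0,"y":-0.0213,"z":-0.024,"rx":0,"ry":0,"rz":0,"gripper":1},
  {"x":0,"y":-0.0213,"z":-0.024,"rx":0,"ry":0,"rz":0,"gripper":1},
  {"x":0,"y":-0.0213,"z":-0.024,"rx":0,"ry":0,"rz":0,"gripper":1},
  {"x":0,"y":-0.0213,"z":-0.024,"rx":0,"ry":0,"rz":0,"gripper":1},
  {"x":0,"y":-0.0213,"z":-0.024,"rx":0,"ry":0,"rz":0,"gripper":1},
  {"x":0,"y":-0.0213,"z":-0.024,"rx":0,"ry":0,"rz":0,"gripper":1},
  {"x":0,"y":-0.0213,"z":-0.024,"rx":0,"ry":0,"rz":0,"gripper":1},
])

```text
time_s: 2.15
tool_pos: [0.446, -0.171, 0.2312]
ee_rot: [[-0.0, 0.265, -0.964], [0.0, -0.964, -0.265], [-1.0, -0.0, 0.0]]
force: [-0.4, -0.3, -1.0]
gripper_width: 0.002
```

Call:
jog_arm([
  {"x":0,"y":0,"z":0,"rx":0.13,"ry":0,"rz":0,"gripper":1},
  {"x":0,"y":0,"z":0,"rx":0.13,"ry":0,"rz":0,"gripper":1},
  {"x":0,"y":0,"z":0,"rx":0.13,"ry":0,"rz":0,"gripper":1},
  {"x":0,"y":0,"z":0,"rx":0,"ry":0,"rz":0,"gripper":1},
])

```text
time_s: 2.65
tool_pos: [0.4455, -0.1719, 0.2311]
ee_rot: [[-0.0, -0.12, -0.993], [0.0, -0.993, 0.12], [-1.0, -0.0, 0.0]]
force: [0.1, -0.1, -0.1]
gripper_width: -0.001
```

Run:
```python
from h import *
s=ctrl.get_state();print(s['time_s'],s['tool_pos'],np.round(s['ee_rot'],3),s['gripper_width'],s['force'],np.round(s['qpos'],2))
c=ctrl.get_calibration("wrist");im=ctrl.snapshot("wrist");cv2.imwrite("pics/w2.png",im)
for b,ce,m in blobs(im,(55,110,40),(80,255,255),20): print(b,ce,ray(c,*ce,.156).round(4))
```

```text
2.65 [ 0.44550913 -0.17193158  0.23112025] [[-0.    -0.12  -0.993]
 [ 0.    -0.993  0.12 ]
 [-1.    -0.     0.   ]] -0.0009275416863378574 [ 0.06395759 -0.10845824 -0.05830316] [ 0.65  0.08 -0.37  1.74  0.03  1.32 -1.42]
[   56     0   400    85 32576] [255.55507122  41.24088286] [ 0.5582 -0.1848  0.156 ]
[ 223  167   65   50 2649] [254.8799547  191.54020385] [ 0.4519 -0.1713  0.156 ]
[394 220  77  26 198] [418.71212121 228.63636364] [ 0.4041 -0.3005  0.156 ]
```

View pics/w2.png

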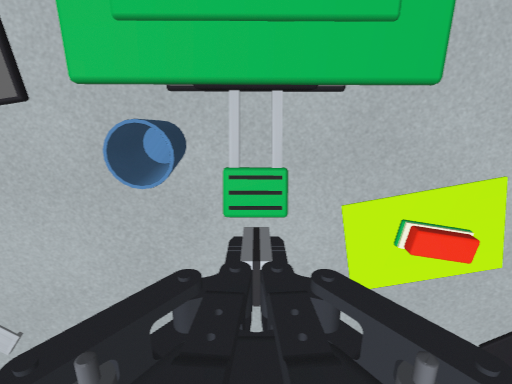

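The pad sits at (255,191), square to the fingers, about 4 mm farther in than the TCP. The mug at (145,152) is clear. I'll shift 3 mm in and descend to just above the pad.

Call:
jog_arm([
  {"x":0.02,"y":0,"z":-0.003,"rx":0,"ry":0,"rz":0,"gripper":1},
  {"x":0.02,"y":0,"z":0,"rx":0,"ry":0,"rz":0,"gripper":1},
  {"x":0.015,"y":0,"z":0,"rx":0,"ry":0,"rz":0,"gripper":1},
  {"x":0.01,"y":0,"z":0,"rx":0,"ry":0,"rz":0,"gripper":1},
  {"x":0.003,"y":0,"z":0,"rx":0,"ry":0,"rz":0,"gripper":1},
  {"x":0.003,"y":0,"z":0,"rx":0,"ry":0,"rz":0,"gripper":1},
  {"x":0.003,"y":0,"z":0,"rx":0,"ry":0,"rz":0,"gripper":1},
  {"x":0.003,"y":0,"z":0,"rx":0,"ry":0,"rz":0,"gripper":1},
])

```text
time_s: 3.7
tool_pos: [0.449, -0.1725, 0.1552]
ee_rot: [[0.001, -0.121, -0.993], [-0.001, -0.993, 0.121], [-1.0, 0.001, -0.001]]
force: [-4.1, 0.6, 7.5]
gripper_width: 0.003
```

In contact at 7.5 N, which fits. Now pressing.

Call:
jog_arm([
  {"x":0.003,"y":0,"z":0,"rx":0,"ry":0,"rz":0,"gripper":1},
  {"x":0.004,"y":0,"z":0,"rx":0,"ry":0,"rz":0,"gripper":1},
  {"x":0.004,"y":0,"z":0,"rx":0,"ry":0,"rz":0,"gripper":1},
  {"x":0.004,"y":0,"z":0,"rx":0,"ry":0,"rz":0,"gripper":1},
  {"x":0.004,"y":0,"z":0,"rx":0,"ry":0,"rz":0,"gripper":1},
  {"x":0.004,"y":0,"z":0,"rx":0,"ry":0,"rz":0,"gripper":1},
  {"x":0.004,"y":0,"z":0,"rx":0,"ry":0,"rz":0,"gripper":1},
  {"x":0.003,"y":0,"z":0,"rx":0,"ry":0,"rz":0,"gripper":1},
])

```text
time_s: 4.7
tool_pos: [0.4485, -0.1725, 0.1246]
ee_rot: [[-0.0, -0.121, -0.993], [-0.0, -0.993, 0.121], [-1.0, 0.0, 0.0]]
force: [-3.1, -0.3, 4.7]
gripper_width: -0.001
```

Call:
jog_arm([
  {"x":0.003,"y":0,"z":0,"rx":0,"ry":0,"rz":0,"gripper":1},
  {"x":0.003,"y":0,"z":0,"rx":0,"ry":0,"rz":0,"gripper":1},
  {"x":0.002,"y":0,"z":0,"rx":0,"ry":0,"rz":0,"gripper":1},
])

```text
time_s: 5.08
tool_pos: [0.4494, -0.1726, 0.1165]
ee_rot: [[0.001, -0.121, -0.993], [-0.0, -0.993, 0.121], [-1.0, 0.0, -0.002]]
force: [0.5, -1.2, 3.5]
gripper_width: 0.003
```

Run:
```python
from h import *
im=ctrl.snapshot("wrist");cv2.imwrite("pics/w3.png",im)
cv2.imwrite("pics/s3.png",ctrl.snapshot("scene"))
s=ctrl.get_state();print(s['time_s'],s['tool_pos'],s['force'])
```

```text
5.175 [ 0.4491242  -0.17239265  0.11628775] [ 0.75783606 -1.43480495  2.2101296 ]
```

View pics/w3.png

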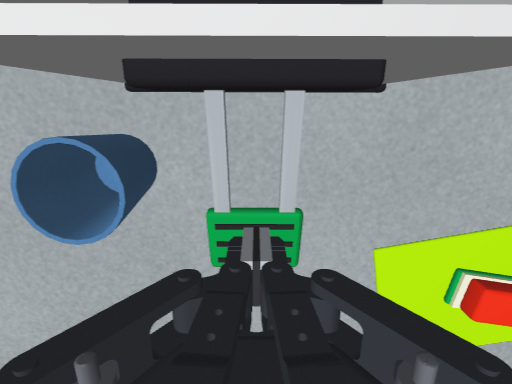

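View pics/s3.png

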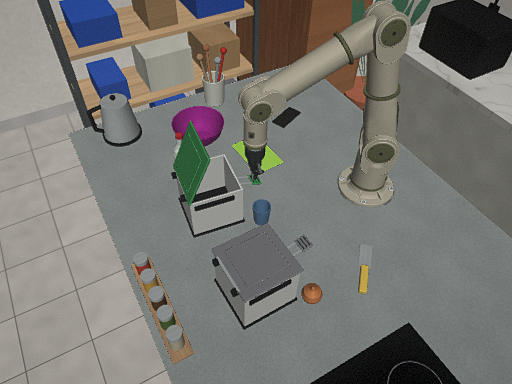

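The lid is nearly fully open and the finger is on the pad. I'll go on in 1 mm steps until the stop shows in the force.

Call:
jog_arm([
  {"x":0.001,"y":0,"z":0,"rx":0,"ry":0,"rz":0,"gripper":1},
  {"x":0.001,"y":0,"z":0,"rx":0,"ry":0,"rz":0,"gripper":1},
  {"x":0.001,"y":0,"z":0,"rx":0,"ry":0,"rz":0,"gripper":1},
])

```text
time_s: 5.55
tool_pos: [0.4494, -0.1725, 0.1154]
ee_rot: [[0.002, -0.121, -0.993], [-0.001, -0.993, 0.121], [-1.0, 0.001, -0.002]]
force: [-9.5, 1.6, 28.4]
gripper_width: -0.0
```

Call:
jog_arm([
  {"x":0.001,"y":0,"z":0,"rx":0,"ry":0,"rz":0,"gripper":1},
  {"x":0.001,"y":0,"z":0,"rx":0,"ry":0,"rz":0,"gripper":1},
])

```text
time_s: 5.8
tool_pos: [0.4496, -0.1727, 0.1151]
ee_rot: [[0.002, -0.121, -0.993], [-0.002, -0.993, 0.121], [-1.0, 0.002, -0.003]]
force: [-17.7, 5.6, 45.0]
gripper_width: -0.001
```

At the stop. I'll ease off 2 mm of command, keeping load, and hold.

Call:
jog_arm([
  {"x":-0.001,"y":0,"z":0,"rx":0,"ry":0,"rz":0,"gripper":1},
  {"x":-0.001,"y":0,"z":0,"rx":0,"ry":0,"rz":0,"gripper":1},
  {"x":0,"y":0,"z":0,"rx":0,"ry":0,"rz":0,"gripper":1},
  {"x":0,"y":0,"z":0,"rx":0,"ry":0,"rz":0,"gripper":1},
  {"x":0,"y":0,"z":0,"rx":0,"ry":0,"rz":0,"gripper":1},
  {"x":0,"y":0,"z":0,"rx":0,"ry":0,"rz":0,"gripper":1},
  {"x":0,"y":0,"z":0,"rx":0,"ry":0,"rz":0,"gripper":1},
  {"x":0,"y":0,"z":0,"rx":0,"ry":0,"rz":0,"gripper":1},
])

```text
time_s: 6.8
tool_pos: [0.4494, -0.1725, 0.1155]
ee_rot: [[0.002, -0.121, -0.993], [-0.001, -0.993, 0.121], [-1.0, 0.001, -0.002]]
force: [-7.1, 2.0, 22.7]
gripper_width: 0.001
```

Run:
```python
from h import *
cv2.imwrite("pics/s4.png",ctrl.snapshot("scene")[100:250,120:320].repeat(3,0).repeat(3,1))
```

```text
(no output)
```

View pics/s4.png

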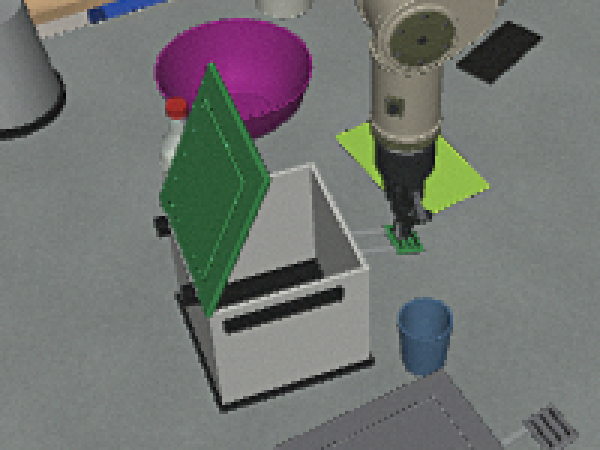

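Call:
jog_arm([
  {"x":0,"y":0,"z":0,"rx":0,"ry":0,"rz":0,"gripper":1},
  {"x":0,"y":0,"z":0,"rx":0,"ry":0,"rz":0,"gripper":1},
  {"x":0,"y":0,"z":0,"rx":0,"ry":0,"rz":0,"gripper":1},
  {"x":0,"y":0,"z":0,"rx":0,"ry":0,"rz":0,"gripper":1},
  {"x":0,"y":0,"z":0,"rx":0,"ry":0,"rz":0,"gripper":1},
  {"x":0,"y":0,"z":0,"rx":0,"ry":0,"rz":0,"gripper":1},
  {"x":0,"y":0,"z":0,"rx":0,"ry":0,"rz":0,"gripper":1},
  {"x":0,"y":0,"z":0,"rx":0,"ry":0,"rz":0,"gripper":1},
])

```text
time_s: 7.85
tool_pos: [0.4494, -0.1725, 0.1155]
ee_rot: [[0.002, -0.121, -0.993], [-0.001, -0.993, 0.121], [-1.0, 0.001, -0.002]]
force: [-8.0, 2.8, 23.6]
gripper_width: 0.002
```

Call:
jog_arm([
  {"x":0,"y":0,"z":0,"rx":0,"ry":0,"rz":0,"gripper":1},
  {"x":0,"y":0,"z":0,"rx":0,"ry":0,"rz":0,"gripper":1},
  {"x":0,"y":0,"z":0,"rx":0,"ry":0,"rz":0,"gripper":1},
  {"x":0,"y":0,"z":0,"rx":0,"ry":0,"rz":0,"gripper":1},
  {"x":0,"y":0,"z":0,"rx":0,"ry":0,"rz":0,"gripper":1},
  {"x":0,"y":0,"z":0,"rx":0,"ry":0,"rz":0,"gripper":1},
  {"x":0,"y":0,"z":0,"rx":0,"ry":0,"rz":0,"gripper":1},
  {"x":0,"y":0,"z":0,"rx":0,"ry":0,"rz":0,"gripper":1},
])

```text
time_s: 8.85
tool_pos: [0.4494, -0.1725, 0.1155]
ee_rot: [[0.002, -0.121, -0.993], [-0.001, -0.993, 0.121], [-1.0, 0.001, -0.002]]
force: [-7.9, 1.6, 23.0]
gripper_width: 0.001
```

Call:
jog_arm([
  {"x":0,"y":0,"z":0,"rx":0,"ry":0,"rz":0,"gripper":1},
  {"x":0,"y":0,"z":0,"rx":0,"ry":0,"rz":0,"gripper":1},
  {"x":0,"y":0,"z":0,"rx":0,"ry":0,"rz":0,"gripper":1},
  {"x":0,"y":0,"z":0,"rx":0,"ry":0,"rz":0,"gripper":1},
  {"x":0,"y":0,"z":0,"rx":0,"ry":0,"rz":0,"gripper":1},
  {"x":0,"y":0,"z":0,"rx":0,"ry":0,"rz":0,"gripper":1},
  {"x":0,"y":0,"z":0,"rx":0,"ry":0,"rz":0,"gripper":1},
  {"x":0,"y":0,"z":0,"rx":0,"ry":0,"rz":0,"gripper":1},
])

```text
time_s: 9.85
tool_pos: [0.4494, -0.1725, 0.1155]
ee_rot: [[0.002, -0.121, -0.993], [-0.001, -0.993, 0.121], [-1.0, 0.001, -0.002]]
force: [-6.8, 1.8, 22.5]
gripper_width: 0.001
```

The lid was fully open and held for about 4 s. Now easing up at 16 mm/s.

Call:
jog_arm([
  {"x":-0.002,"y":0,"z":0,"rx":0,"ry":0,"rz":0,"gripper":1},
  {"x":-0.002,"y":0,"z":0,"rx":0,"ry":0,"rz":0,"gripper":1},
  {"x":-0.002,"y":0,"z":0,"rx":0,"ry":0,"rz":0,"gripper":1},
  {"x":-0.002,"y":0,"z":0,"rx":0,"ry":0,"rz":0,"gripper":1},
  {"x":-0.002,"y":0,"z":0,"rx":0,"ry":0,"rz":0,"gripper":1},
  {"x":-0.002,"y":0,"z":0,"rx":0,"ry":0,"rz":0,"gripper":1},
  {"x":-0.002,"y":0,"z":0,"rx":0,"ry":0,"rz":0,"gripper":1},
  {"x":-0.002,"y":0,"z":0,"rx":0,"ry":0,"rz":0,"gripper":1},
])

```text
time_s: 10.85
tool_pos: [0.4483, -0.1722, 0.1293]
ee_rot: [[-0.001, -0.121, -0.993], [0.0, -0.993, 0.121], [-1.0, -0.0, 0.001]]
force: [-3.1, 1.0, 4.5]
gripper_width: -0.002
```

Call:
jog_arm([
  {"x":-0.002,"y":0,"z":0,"rx":0,"ry":0,"rz":0,"gripper":1},
  {"x":-0.002,"y":0,"z":0,"rx":0,"ry":0,"rz":0,"gripper":1},
  {"x":-0.002,"y":0,"z":0,"rx":0,"ry":0,"rz":0,"gripper":1},
  {"x":-0.002,"y":0,"z":0,"rx":0,"ry":0,"rz":0,"gripper":1},
  {"x":-0.002,"y":0,"z":0,"rx":0,"ry":0,"rz":0,"gripper":1},
  {"x":-0.002,"y":0,"z":0,"rx":0,"ry":0,"rz":0,"gripper":1},
  {"x":-0.002,"y":0,"z":0,"rx":0,"ry":0,"rz":0,"gripper":1},
  {"x":-0.002,"y":0,"z":0,"rx":0,"ry":0,"rz":0,"gripper":1},
])

```text
time_s: 11.85
tool_pos: [0.4499, -0.1724, 0.1462]
ee_rot: [[0.003, -0.121, -0.993], [-0.001, -0.993, 0.121], [-1.0, 0.0, -0.003]]
force: [-0.1, -0.0, 5.1]
gripper_width: -0.002
```

Call:
jog_arm([
  {"x":-0.0015,"y":0,"z":0,"rx":0,"ry":0,"rz":0,"gripper":1},
  {"x":-0.0015,"y":0,"z":0,"rx":0,"ry":0,"rz":0,"gripper":1},
  {"x":-0.0015,"y":0,"z":0,"rx":0,"ry":0,"rz":0,"gripper":1},
  {"x":-0.0015,"y":0,"z":0,"rx":0,"ry":0,"rz":0,"gripper":1},
  {"x":-0.0015,"y":0,"z":0,"rx":0,"ry":0,"rz":0,"gripper":1},
  {"x":-0.0015,"y":0,"z":0,"rx":0,"ry":0,"rz":0,"gripper":1},
  {"x":-0.0015,"y":0,"z":0,"rx":0,"ry":0,"rz":0,"gripper":1},
  {"x":-0.0015,"y":0,"z":0,"rx":0,"ry":0,"rz":0,"gripper":1},
])

```text
time_s: 12.85
tool_pos: [0.4488, -0.1722, 0.1574]
ee_rot: [[0.0, -0.121, -0.993], [0.0, -0.993, 0.121], [-1.0, -0.0, -0.0]]
force: [5.5, -0.5, 4.3]
gripper_width: -0.003
```

Call:
jog_arm([
  {"x":-0.0015,"y":0,"z":0,"rx":0,"ry":0,"rz":0,"gripper":1},
  {"x":-0.0015,"y":0,"z":0,"rx":0,"ry":0,"rz":0,"gripper":1},
  {"x":-0.0015,"y":0,"z":0,"rx":0,"ry":0,"rz":0,"gripper":1},
  {"x":-0.0015,"y":0,"z":0,"rx":0,"ry":0,"rz":0,"gripper":1},
])

```text
time_s: 13.35
tool_pos: [0.448, -0.1722, 0.1629]
ee_rot: [[-0.001, -0.121, -0.993], [0.001, -0.993, 0.121], [-1.0, -0.0, 0.002]]
force: [-0.2, -0.4, -0.2]
gripper_width: 0.0
```

Call:
jog_arm([
  {"x":-0.005,"y":0,"z":0,"rx":0,"ry":0,"rz":0,"gripper":1},
  {"x":-0.015,"y":0,"z":0,"rx":0,"ry":0,"rz":0,"gripper":1},
  {"x":-0.02,"y":0,"z":0,"rx":0,"ry":0,"rz":0,"gripper":1},
  {"x":-0.02,"y":0,"z":0,"rx":0,"ry":0,"rz":0,"gripper":1},
  {"x":-0.02,"y":0,"z":0,"rx":0,"ry":0,"rz":0,"gripper":1},
  {"x":-0.02,"y":0,"z":0,"rx":0,"ry":0,"rz":0,"gripper":1},
  {"x":-0.01,"y":0,"z":0,"rx":0,"ry":0,"rz":0,"gripper":1},
  {"x":0,"y":0,"z":0,"rx":0,"ry":0,"rz":0,"gripper":1},
])

```text
time_s: 14.35
tool_pos: [0.449, -0.1724, 0.2742]
ee_rot: [[0.001, -0.121, -0.993], [-0.001, -0.993, 0.121], [-1.0, 0.0, -0.002]]
force: [-0.3, -0.6, -0.3]
gripper_width: 0.002
```

Run:
```python
from h import *
cv2.imwrite("pics/s5.png",ctrl.snapshot("scene"))
cv2.imwrite("pics/w5.png",ctrl.snapshot("wrist"))
s=ctrl.get_state();print(s['time_s'],s['tool_pos'],s['force'],np.abs(s['qd']).max())
```

```text
14.45 [ 0.44843602 -0.17226851  0.27282704] [-0.32658569  1.43797353 -0.45638411] 0.01021873814197077
```

View pics/s5.png

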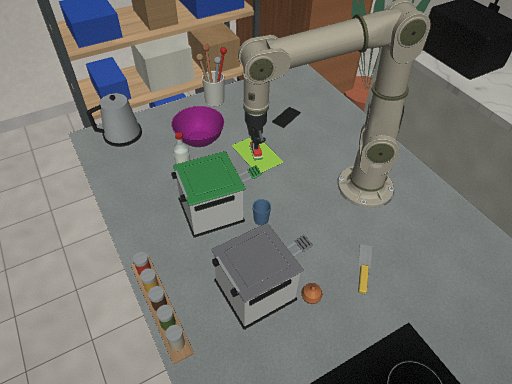

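View pics/w5.png

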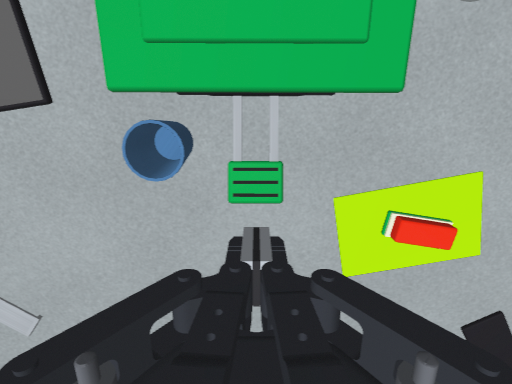

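The green lid is shut at (208,177) and its pad is back at rest at (254,172), the same pixels as at the start. The mug, onion and grey caddy have not moved. The arm is clear and feels no load.

```bash
python3 -c "
from plant import ctrl
print(ctrl.hand_in())"
```

```text
the job is handed in; nothing more can be done
None
```

The green caddy's lid was opened by its lever, held open, eased shut and left closed, and the job was handed in at about 14.5 s.

- **Opening:** I pressed the pad down with the shut fingertips until the force jumped, which marked the stop. The force briefly reached about 45 N up, about 49 N in all, at the fingertips, so I eased it back to about 23 N. That is over the 40 N limit set for the arm and gripper body, but only the fingertips were touching.
- **Holding:** The lid stayed fully open for about 4 s. A picture during the hold showed it standing open.
- **Closing:** I let the lever up at about 12–16 mm/s. The force readings showed contact until the pad reached its rest height, and then fell to zero. I then rose to about 0.27 m.
- **Last checks:** The last pictures show the green lid shut, its pad at rest, the grey caddy shut, and the mug, onion, melon and the other things where they were. The measured positions agreed to a few mm, and nothing disagreed. The first move calls were refused because of their format and moved nothing.

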